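# Clear, gauge and test the bench drum sander

## Task

Get the small drum sander ready for use: first clear everything off its table into the grey tray, then slide the gauge's blade straight into the gap under the guard until its shoulder is up against the guard, and lay the gauge back on its blue mat, upright on its foot. Then test the switch: flip the yellow lock-off lever fully forward (towards the table), and only then squeeze the red paddle fully down against the housing for about two seconds, let go, and flip the lever fully back.

Things in the scene. Friction and masses are not known exactly. Their poses are not given: they have to be found in the camera images.
- sander: Fixed bench drum sander, 330 x 250 mm. Origin on the bench top below the middle of the guard's front face. Its x axis points from the infeed table into the machine (away from the robot), y to the left, z up. Bright metal table: x -165 to 0, y -125 to 125, top at z = 30. Grey guard: x 0 to 55, y -125 to 125, top at z = 85. White housing: x 55 to 165, y -110 to 110, top at z = 95, carrying the paddle and the lever.
- gap_mouth (a point): Middle of the lower edge of the gap in the guard's front face, on the table's top (marked by a yellow patch just above the gap); axes as the sander's. The gap is 46 mm wide (y), 11 mm high (z 0 to 11) and 55 mm deep (towards +x).
- table_mid (a point): Middle of the table, on its top; axes as the sander's.
- tray: Fixed open tray, grey plastic, 260 (x) x 160 (y) x 35 mm high, walls and floor 4 mm. Origin at the centre of its underside. Tray and mat swap sides from start to start.
- mat: Fixed flat blue mat, 160 (x) x 120 (y) x 4 mm, the gauge's place. Origin at the centre of its underside.
- gauge: Loose gap gauge, about 0.2 kg, that stands flat on its foot. Origin under its grip, on the underside. x axis along the blade. Dark foot: x -20 to 50, 50 mm wide, 20 mm high; its front end (x = 50, yellow line) is the shoulder. Orange upright grip: 38 (x) x 14 (y) mm, z 20 to 65, above the origin. Steel blade: x 50 to 82, 30 mm wide, 5 mm thick, at the level of the underside.
- gauge_grip (a point): Point in the gauge's orange grip to hold it at, 45 mm above its underside, straight above its origin; axes as the gauge's. Hold it across y (14 mm).
- gauge_tip (a point): Middle of the blade's front end, 82 mm ahead of the gauge's origin, 2.5 mm above its underside; axes as the gauge's. 32 mm past the shoulder.
- box_cube: The blue carton with a brown top described under carton_mid; origin at the centre of its underside.
- carton_mid (a point): Centre of a small blue carton, 60 x 60 x 60 mm, sides along its x and y; it always stands on the table before the gap.
- battery_1: The green and white battery; origin at its centre.
- battery_green_mid (a point): Centre of a green and white battery, 50 mm long (its y), 15 mm across; it does not roll easily. May be absent.
- battery_2: The red and white battery; origin at its centre.
- battery_red_mid (a point): Centre of a red and white battery, 50 mm long (its y), 15 mm across; it does not roll easily. May be absent.
- tape_yellow: The roll of yellow tape; origin at the centre of its underside.
- tape_mid (a point): Centre of a roll of yellow tape lying flat, 60 mm across, 18 mm high. May be absent.
- thread_spool: The spool of red thread; origin at the centre of its underside.
- spool_mid (a point): Centre of a spool of red thread with white flanges, 40 mm across, 36 mm high, standing. May be absent.
- lock_lever (a joint): Yellow lock-off lever on the housing, left of the paddle: 0 = leaning back (away from the table), 1.0 rad = fully forward (towards the table, sander -x). It turns about the sander's y axis, stays where it is left, and 2 to 4 N at its upper part swing it.
- lever_pivot (a point): Pivot of the lever, 11 mm above the housing's top; axes as the sander's. The lever is a tab 22 mm wide (y), 7 mm thick, reaching 45 mm from the pivot; it leans 0.5 rad back of upright at 0 and 0.5 rad forward at 1.0.
- lever_tip (a point): Upper end of the lever.
- paddle (a joint): Red paddle switch on the housing: 0 = up (released), 0.12 rad = fully down against the housing. Sprung: about 1.5 N moves it, about 4 N at paddle_press brings it fully down, and it rises by itself.
- paddle_press (a point): Point on the paddle's top to press, near its free front edge (about 8 mm of travel there). The paddle is 90 (x) x 70 (y) mm, hinged at the end away from the table.
Mind the look-alikes: they are no part of the job. Of the things that look like the thread_spool, the smallest one is meant.

How it is judged:
By the outcome, as a careful person would: the job done as asked, in the order asked, and still so for the second after the job is handed in, with the robot touching nothing.
Of battery_1, battery_2, tape_yellow, thread_spool only 2 to 4 are there at a start; the rules pass over those that are not, and their reading is None.
At some moment in a run one of box_cube, tape_yellow, gauge may be knocked a few centimetres aside while the robot is not near it.
It also fails if it takes over 210 s, if anything falls off the work surface, if the arm or the gripper's body presses on something with over 40 N, if the wrist force passes 120 N, or if a joint passes its speed limit or range.

## Robot

A 6-joint arm with a two-finger parallel gripper is mounted at the origin on a cart in front of the work surface, level with it; the furniture and walls round the work are solid. World frame = base frame: x ahead of the robot, y to its left, z up, the work surface at z = 0. Lengths are in m, angles in rad, forces in N, time in s.
With the tool pointing down it reaches from about 0.35 to 0.775 m from the base axis. Payload 5.5 kg.
Tool frame: the origin (TCP) lies midway between the tips of the shut fingers; the grasp point (between the pads) lies manip.tcp_to_grasp behind it (manip.tcp_to_grasp is the distance from the TCP to the grasp point, in m); y points along the fingers, z is the direction in which the jaws open and shut, and the axes are right-handed (so a half turn about y gives the same grasp; the last joint's range is limited). The gripper opens to 85 mm and grips with 20 to 120 N. Pads are 22 mm wide; open, the fingers measure 114 mm over their backs; the gripper's body (76 mm by 85 mm) begins 54 mm behind the grasp point. The pads swing forward as they close: fully open they stand 13 mm farther back than shut.
Start: joints at [1.126, 0.313, 0.046, 1.304, 0, 1.431], TCP at [0.173, 0.549, 0.231] pointing down, gripper open.
Joint ranges: [-2.76, 2.76], [-0.86, 1.69], [-1.03, 1.26], [-2.2, 2.34], [-1.47, 1.5], [-3.14, 3.14]. Speed limits (rad/s): [2.57, 2.57, 3.14, 3.14, 3.14, 3.14].

## Interface

Orientations are given as a rotation vector (axis times angle).
In Python, from plant import manip, inverse_kinematics, camera gives the robot as it stands. Calls block until the motion is done:
- manip.move_to(position, orientation): joint-space move of the TCP to a pose.
- manip.line_to(position, ori=None, vel=0.15): straight line of the TCP; ori=None keeps the orientation; vel is the mean speed in m/s.
- manip.movej(angles): joint-space move.
- manip.open_gripper() and manip.clamp(): open the fingers fully, or close them until they stop; the grip force is fixed at half the most.
- manip.wait(seconds).
- inverse_kinematics(position, orientation): joint angles nearest the present ones, or None.
- camera(name): name is "scene" or "top"; returns a dict with "pixels" (384x512x3 uint8, red, green, blue), "z_map" (384x512 float32, m along the optical axis (not along the pixel's ray), 0 where there is no reading), "mtx" (3x3 intrinsics, pixels), "R" (3x3) and "t" (3): a world point X has camera coordinates R X + t. Camera axes: x right, y down, z forward; pixel columns grow to the right and rows downward; lengths in m; the calibration is good to about 2 mm. A picture is of the moment at which its call begins.
A pose or a line that the arm cannot do raises manip.Unreachable and nothing moves.
- manip.job_done(): hands the job in, once; it reports no verdict.
Readings, each from a call of its own:
- manip.read_time_s(): time.
- manip.read_qpos(): joint angles.
- manip.read_qvel(): joint speeds.
- manip.read_joint_efforts(): joint torques, N m.
- manip.read_ee_pos(): TCP position.
- manip.read_ee_rot(): TCP orientation.
- manip.read_ft_force(): force on the tool from outside, world axes, zero at the start.
- manip.read_torque(): the same for the moment, N m.
- manip.read_grip_width(): opening from 0.0 (shut) to 1.0 (fully open).
Only numpy, scipy, OpenCV 4.12 (cv2) and the standard library are available. Lean on these libraries where they do the work, as an engineer would, in place of code of your own. Each camera call takes 0.05 s, during which the arm holds its last target.

## Working session

There is one attempt and no reset: what is moved stays moved. The work goes in short steps, each a Python script; the robot and the scene stay as the last script left them, time stands still between calls to the robot, and variables do not carry over. Pictures are saved under pics/ and viewed, and the job is handed in when it is done.

```bash
ls; mkdir -p pics; python3 - <<'E'
from plant import manip, camera
import cv2,numpy as np
for n in("scene","top"):
    c=camera(n); cv2.imwrite(f"pics/{n}0.png",cv2.resize(c["pixels"][:,:,::-1],(800,600),interpolation=cv2.INTER_CUBIC))
    np.savez(f"{n}0.npz",**c)
    print(n,c["mtx"],c["R"],c["t"])
print(manip.read_time_s(),manip.tcp_to_grasp,manip.read_ee_rot(),manip.read_ee_pos(),manip.read_grip_width())
E
```

```text
pics
scene [[380.0746522    0.         250.66098136]
 [  0.         380.0746522  190.13155281]
 [  0.           0.           1.        ]] [[ 0.49500368 -0.86868348 -0.0189836 ]
 [-0.61930762 -0.33740838 -0.70895251]
 [ 0.6094501   0.36269079 -0.70500068]] [-0.26763812  0.44058222  1.07371183]
top [[488.29903749   0.         252.52337275]
 [  0.         488.29903749 181.90308305]
 [  0.           0.           1.        ]] [[-0.00357598 -0.99992583 -0.01164241]
 [-0.99628989  0.0045636  -0.08593969]
 [ 0.08598645  0.01129189 -0.99623231]] [0.01143246 0.56997739 1.73942184]
0.1 0.0187 [-1.55914445  0.23963481 -0.23892461] [0.17238738 0.54806292 0.23047434] 1.000540036832816
```

View pics/scene0.png

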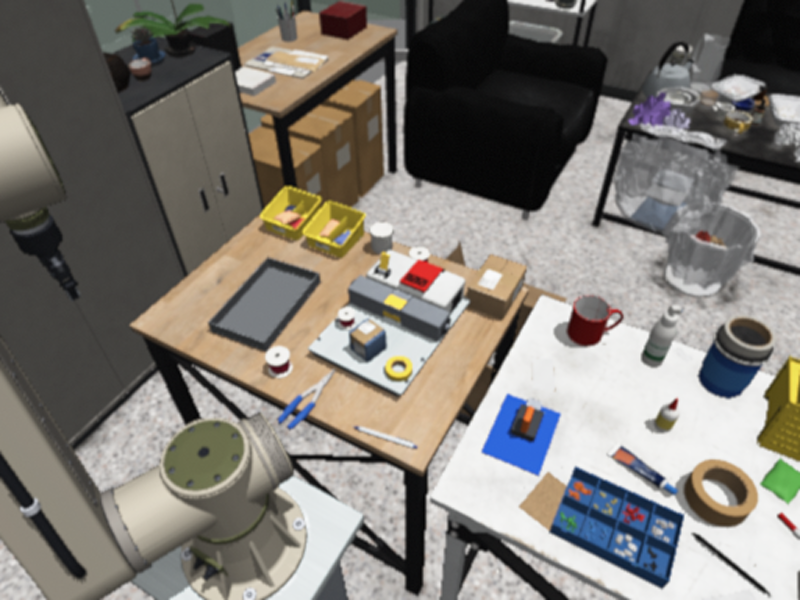

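View pics/top0.png

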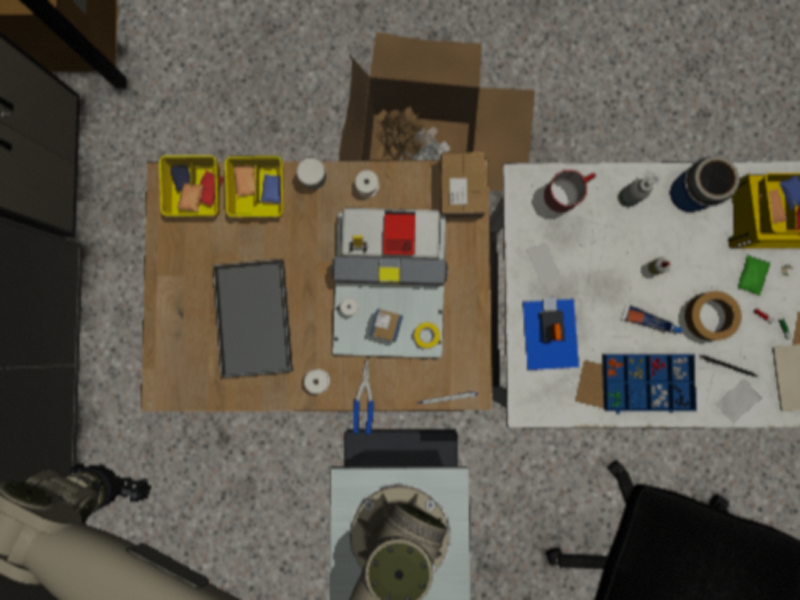

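The scene view shows the tray at (265,302), the sander at (400,310) and the mat with the gauge at (525,430). The carton, yellow tape and a small spool are on the table. In the top view, the spool candidates are the one on the table (348,308), one at (316,381) on the bench and one at (367,183) behind the sander. The white roll at (310,172) is another similar shape. I'll enlarge and measure.

```bash
cat > h.py <<'E'
import numpy as np,cv2
def world(c,u,v,z=None):
    "pixel(s)-> world; z None uses depth, else ray onto plane z"
    u=np.atleast_1d(u).astype(float);v=np.atleast_1d(v).astype(float)
    K=c["mtx"];R=c["R"];t=c["t"]
    d=np.stack([(u-K[0,2])/K[0,0],(v-K[1,2])/K[1,1],np.ones_like(u)])
    C=-R.T@t; D=R.T@d
    if z is None: s=c["z_map"][v.round().astype(int),u.round().astype(int)]
    else: s=(z-C[2])/D[2]
    return (C[:,None]+D*s).T
def cloud(c):
    v,u=np.mgrid[0:384,0:512]; return world(c,u.ravel(),v.ravel()).reshape(384,512,3)
def proj(c,X):
    p=c["R"]@np.asarray(X,float)+c["t"];p=c["mtx"]@p;return p[:2]/p[2]
def crop(c,x0,y0,x1,y1,name,w=780):
    s=w/(x1-x0); s=min(s,590/(y1-y0))
    cv2.imwrite(name,cv2.resize(c["pixels"][y0:y1,x0:x1,::-1],None,fx=s,fy=s,interpolation=cv2.INTER_CUBIC))
def blobs(c,lo,hi,minA=8,roi=None):
    h=cv2.cvtColor(c["pixels"],cv2.COLOR_RGB2HSV)
    m=cv2.inRange(h,np.array(lo),np.array(hi))
    if roi is not None:
        k=np.zeros_like(m);x0,y0,x1,y1=roi;k[y0:y1,x0:x1]=255;m&=k
    n,l,s,ce=cv2.connectedComponentsWithStats(m)
    return [(ce[i],s[i],l==i) for i in range(1,n) if s[i][4]>=minA]
E
python3 - <<'E'
from h import *
c=dict(np.load("scene0.npz"));t=dict(np.load("top0.npz"))
crop(c,190,150,320,260,"pics/s1.png"); crop(t,190,120,300,260,"pics/t1.png"); crop(t,320,180,380,245,"pics/t2.png")
E
```

```text
(no output)
```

View pics/s1.png

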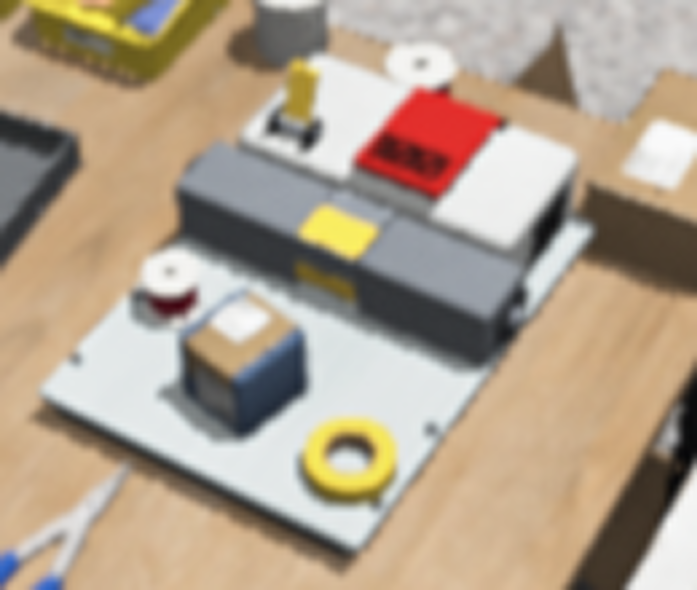

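View pics/t1.png

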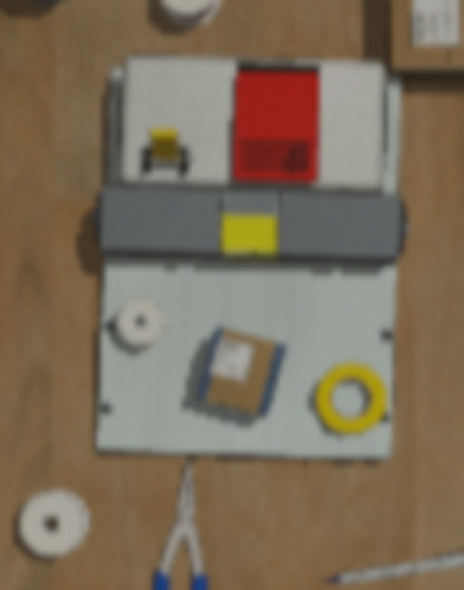

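View pics/t2.png

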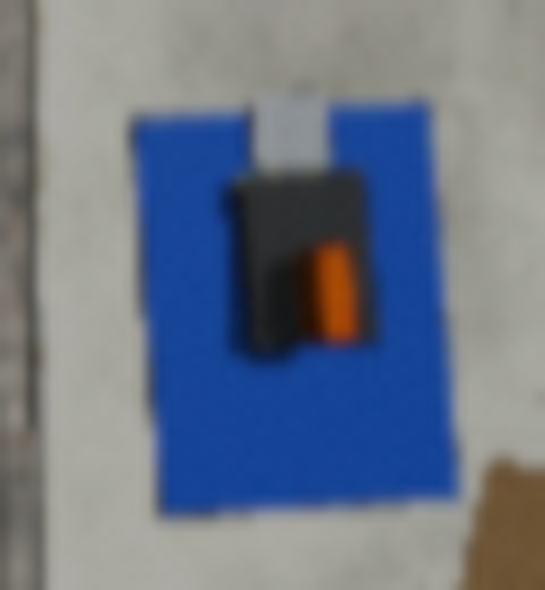

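Spool candidates: the one on the table at top (223,197) native is about 13 px across, the bench one at (202,244) about 17 px, and the one behind the sander at (235,117) about 17 px. The table spool is the smallest and the one in the way, so it's the thread_spool, and the crop confirms this. There are no batteries on the table. Next I measure poses.

```bash
python3 - <<'E'
from h import *
np.set_printoptions(precision=4,suppress=True)
c=dict(np.load("scene0.npz"));t=dict(np.load("top0.npz"))
P=cloud(t);Q=cloud(c)
def rect(P,m,name):
    p=P[m];r=cv2.minAreaRect(p[:,:2].astype(np.float32)); print(name,m.sum(),"c",r[0],"sz",r[1],"ang",r[2],"z",np.median(p[:,2]),p[:,2].std())
h=cv2.cvtColor(t["pixels"],cv2.COLOR_RGB2HSV)
reg=np.zeros((384,512),bool);reg[130:235,205:292]=1
for n,PP in(("top",P),):
  z=PP[...,2]
  rect(PP,reg&(abs(z-.03)<.006),"table")
  rect(PP,reg&(abs(z-.085)<.004),"guard")
  rect(PP,reg&(abs(z-.096)<.004),"housing")
def B(n,cam,lo,hi,minA=8,roi=None,zs=None):
    Pc=cloud(cam)
    for ce,s,m in blobs(cam,lo,hi,minA,roi):
        p=Pc[m]; v,u=np.nonzero(m)
        if zs is not None: p=world(cam,u,v,zs)
        r=cv2.minAreaRect(p[:,:2].astype(np.float32))
        print(n,ce,s[4],"c",np.array(r[0]),"mean",p.mean(0),"sz",np.array(r[1]),"ang",r[2],"z",np.median(Pc[m][:,2]))
B("mat",t,(105,150,60),(125,255,255),100,(320,180,380,245),.004)
B("grip",t,(3,150,80),(18,255,255),8,(335,190,365,225),.065)
B("grip_s",c,(3,150,80),(18,255,255),8,(300,230,370,320))
B("tape",t,(20,120,80),(35,255,255),8,(260,200,290,230),.048)
B("patch",t,(20,120,80),(35,255,255),8,(235,150,260,190),.085)
B("lever",t,(20,120,60),(35,255,255),4,(215,140,240,165))
B("paddle",t,(0,150,80),(8,255,255),40,(235,130,270,165))
B("paddle2",t,(172,150,80),(180,255,255),40,(235,130,270,165))
B("carton",t,(8,70,60),(22,200,255),30,(225,190,260,225),.09)
B("spool",t,(0,0,120),(180,60,255),30,(214,187,233,207),.066)
# tray
m=np.zeros_like(reg);m[160:245,130:192]=1
rect(P,m&(P[...,2]>.025),"trayrim")
print("white table z",np.median(P[200:240,365:380,2]),"wood",np.median(P[180:230,195:205,2]),"tray floor",P[200,163], "mat z",P[225,350])
print("robot cam tape", )
E
```

```text
table 2341 c (0.5722359418869019, 0.013018742203712463) sz (0.26898089051246643, 0.33007827401161194) ang 87.9563217163086 z 0.030212869815846144 0.0030485186228586987
guard 968 c (0.6023019552230835, 0.020803622901439667) sz (0.2534274160861969, 0.3171296715736389) ang 84.44078063964844 z 0.08558335882016088 0.002204074947600133
housing 1022 c (0.5896903872489929, 0.020170748233795166) sz (0.24252356588840485, 0.2931259572505951) ang 87.24205780029297 z 0.09523158295857503 0.0021668123913023184
mat [351.7744 216.1514] 1024 c [ 0.4549 -0.3508] mean [ 0.4457 -0.3499  0.004 ] sz [0.1543 0.1155] ang 2.8720784187316895 z 0.004113413938501398
grip [356.525 211.7  ] 40 c [ 0.4608 -0.3569] mean [ 0.4601 -0.3553  0.065 ] sz [0.014  0.0316] ang 88.76432800292969 z 0.06623349409892332
grip_s [337.1549 267.6197] 71 c [ 0.4563 -0.3588] mean [ 0.4518 -0.3601  0.0599] sz [0.0353 0.0141] ang 4.116238594055176 z 0.06577628122736012
grip_s [367.4167 316.0833] 12 c [ 0.3673 -0.4907] mean [ 0.3686 -0.491   0.0142] sz [0.0077 0.0116] ang 26.623966217041016 z 0.014521824684571305
tape [272.9231 214.2051]
[... 424 characters left out ...]
90 c [ 0.5688 -0.0002] mean [ 0.674  -0.0008  0.1177] sz [0.0623 0.3008] ang 89.66460418701172 z 0.11467612506056535
carton [247.6148 209.4889] 135 c [0.4742 0.0284] mean [0.4686 0.0257 0.09  ] sz [0.0414 0.0594] ang 73.8292236328125 z 0.08960920043840503
spool [223.7189 196.3728] 338 c [0.5154 0.1127] mean [0.5158 0.1102 0.066 ] sz [0.0636 0.067 ] ang 89.77056884765625 z 0.033180028706412346
trayrim 347 c (0.5084019303321838, 0.2095714807510376) sz (0.2603444755077362, 0.4225127100944519) ang 5.22935152053833 z 0.03454764914383546 0.3439400567718162
white table z 0.0017641204314252645 wood 0.0013291759589003638 tray floor [0.507  0.3367 0.0026] mat z [ 0.4136 -0.3431  0.0026]
robot cam tape
```

```bash
cat > m.py <<'E'
from h import *
np.set_printoptions(precision=4,suppress=True)
def pcs(P,sel,name,pr=True):
    p=P[sel];r=cv2.minAreaRect(p[:,:2].astype(np.float32));
    if pr: print(name,len(p),"c",np.array(r[0]),"med",np.median(p,0),"sz",np.array(r[1]),"ang",round(r[2],1))
    return r,p
def zone(P,x0,x1,y0,y1,z0,z1):
    return (P[...,0]>x0)&(P[...,0]<x1)&(P[...,1]>y0)&(P[...,1]<y1)&(P[...,2]>z0)&(P[...,2]<z1)
def linefit(xy):
    xy=np.array(xy,np.float32);vx,vy,x,y=cv2.fitLine(xy,cv2.DIST_HUBER,0,.001,.001).ravel();return vx,vy,x,y
E
python3 - <<'E'
from m import *
c=dict(np.load("scene0.npz"));t=dict(np.load("top0.npz"))
P=cloud(t);Q=cloud(c)
# guard front edge & ends, by top z map rows, plane .085
z=P[...,2]
def edge(cols,r0,r1,zt,tol):
    out=[]
    for u in cols:
        v=[v for v in range(r0,r1) if abs(z[v,u]-zt)<tol]
        if v: out.append(world(t,u,max(v)+.5,zt)[0,:2])
    return np.array(out)
def side(rows,c0,c1,zt,tol):
    L=[];R=[]
    for v in rows:
        u=[u for u in range(c0,c1) if abs(z[v,u]-zt)<tol]
        L.append(world(t,min(u)-.5,v,zt)[0,:2]);R.append(world(t,max(u)+.5,v,zt)[0,:2])
    return np.array(L),np.array(R)
e=edge(range(218,283),165,186,.085,.006);print("guardfront",linefit(e),np.median(e,0), e[:,1].min(),e[:,1].max())
e=edge(range(220,280),190,240,.030,.006);print("tablefront",linefit(e),np.median(e,0))
L,R=side(range(168,178),205,292,.085,.006);print("guard sides",np.median(L,0),np.median(R,0),(np.median(L,0)+np.median(R,0))/2)
L,R=side(range(190,226),205,292,.030,.006);print("table sides",linefit(L),linefit(R),np.median(L,0),np.median(R,0))
for n,A in(("top",P),("scene",Q)):
    print(n)
    pcs(A,zone(A,.42,.53,-.02,.085,.08,.1),"carton")
    pcs(A,zone(A,.41,.50,-.10,-.02,.042,.052),"tape")
    pcs(A,zone(A,.48,.55,.07,.15,.06,.07),"spool")
    pcs(A,zone(A,.42,.5,-.4,-.3,.061,.07),"grip")
    pcs(A,zone(A,.42,.55,-.4,-.3,.016,.024),"foot")
    pcs(A,zone(A,.35,.65,.22,.45,.030,.039),"trayrim")
    pcs(A,zone(A,.6,.7,.06,.12,.115,.16),"lever")
    pcs(A,zone(A,.6,.73,-.05,.05,.105,.13),"paddle")
    p=A[zone(A,.6,.73,-.05,.05,.103,.13)]; print(np.polyfit(p[:,0],p[:,2],1),p.min(0),p.max(0))
    p=A[zone(A,.6,.7,.06,.12,.11,.16)]; print("lever",p.min(0),p.max(0))
E
```

```text
guardfront (np.float32(0.03005727), np.float32(0.9995482), np.float32(0.57181716), np.float32(0.007109092)) [0.5733 0.0172] -0.09447229484550154 0.12899297917048685
tablefront (np.float32(0.02694896), np.float32(0.9996368), np.float32(0.40789467), np.float32(0.029758563)) [0.4061 0.0204]
guard sides [0.5985 0.1483] [ 0.5972 -0.1068] [0.5978 0.0208]
table sides (np.float32(0.99938405), np.float32(-0.035093136), np.float32(0.48093203), np.float32(0.15051042)) (np.float32(0.9999416), np.float32(-0.01080749), np.float32(0.48782364), np.float32(-0.098123856)) [0.478  0.1495] [ 0.477  -0.0979]
top
carton 300 c [0.4767 0.0287] med [0.4772 0.0279 0.0905] sz [0.0597 0.0604] ang 75.0
tape 112 c [ 0.4536 -0.0634] med [ 0.4553 -0.0632  0.0471] sz [0.0569 0.0567] ang 89.8
spool 67 c [0.5198 0.112 ] med [0.5171 0.1129 0.0658] sz [0.0372 0.0349] ang 45.2
grip 32 c [ 0.4591 -0.3538] med [ 0.4625 -0.3536  0.0657] sz [0.0144 0.035 ] ang 89.4
foot 108 c [ 0.479  -0.3439] med [ 0.4817 -0.3479  0.0208] sz [0.0931 0.0813] ang 51.9
trayrim 227 c [0.4964 0.3388] med [0.4944 0.3465 0.0346] sz [0.26   0.1614]
[... 395 characters left out ...]
2 c [ 0.4519 -0.067 ] med [ 0.45   -0.0693  0.0463] sz [0.0583 0.0572] ang 2.1
spool 67 c [0.5165 0.1083] med [0.5168 0.1085 0.0638] sz [0.0368 0.0361] ang 82.2
grip 47 c [ 0.4586 -0.359 ] med [ 0.4551 -0.3595  0.067 ] sz [0.0383 0.0128] ang 3.7
foot 155 c [ 0.473  -0.3578] med [ 0.4626 -0.3647  0.0217] sz [0.071  0.0496] ang 4.7
trayrim 195 c [0.4935 0.3339] med [0.4872 0.3284 0.0328] sz [0.2628 0.1644] ang 4.9
lever 51 c [0.6542 0.084 ] med [0.656  0.0843 0.1315] sz [0.0223 0.0242] ang 9.1
paddle 337 c [ 0.6723 -0.0062] med [ 0.6692 -0.0073  0.1123] sz [0.07  0.094] ang 87.7
[0.0072 0.1074] [ 0.6251 -0.0414  0.103 ] [0.7198 0.0294 0.1179]
lever [0.6349 0.0651 0.1101] [0.6668 0.1023 0.1488]
```

```bash
cat > r.py <<'E'
from m import *
from plant import manip, inverse_kinematics, camera
from scipy.spatial.transform import Rotation as Ro
def ori(a):
    z=np.array([np.cos(a),np.sin(a),0]);y=np.array([0,0,-1.]);return Ro.from_matrix(np.stack([np.cross(y,z),y,z],1)).as_rotvec()
def best(p,deg):
    "of the two equivalent grasps the one with j6 nearest mid-range / now"
    q0=np.array(manip.read_qpos());o=[]
    for k in(0,180):
        R=ori(np.radians(deg+k));q=inverse_kinematics(list(p),list(R))
        if q is not None:
            q=np.array(q);o.append((abs(q-q0).max()+.3*abs(q[5]),R,q))
    o.sort(key=lambda s:s[0]); return o[0][1],o[0][2]
def above(p,deg,z):
    R,q=best([p[0],p[1],z],deg);manip.move_to([p[0],p[1],z],list(R));return R
def st(s=""):
    print(s,"t",round(manip.read_time_s(),1),"ee",np.array(manip.read_ee_pos()),"F",np.array(manip.read_ft_force()),"w",round(manip.read_grip_width(),3))
def pick(p,deg,ztcp,zup=.2):
    above(p,deg,zup);manip.line_to([p[0],p[1],ztcp],vel=.2);st("down");manip.clamp();st("clamped");manip.line_to([p[0],p[1],zup],vel=.25);st("lift")
def place(p,deg,ztcp,zup=.2):
    above(p,deg,zup);manip.line_to([p[0],p[1],ztcp],vel=.2);st("low");manip.open_gripper();st("open");manip.line_to([p[0],p[1],zup],vel=.3)
def snap(i,crops=True):
    o={}
    for n in("scene","top"):
        c=camera(n);o[n]=c;cv2.imwrite(f"pics/{n}{i}.png",cv2.resize(c["pixels"][:,:,::-1],(800,600)));np.savez(f"{n}{i}.npz",**c)
    return o
ty=np.radians(5.1);TC=np.array([.495,.3365])
def tray(u,v=0): return TC+u*np.array([np.cos(ty),np.sin(ty)])+v*np.array([-np.sin(ty),np.cos(ty)])
E
python3 - <<'E'
from r import *
pick([.4755,.0267],-15,.042)
E
```

```text
down t 3.2 ee [0.4763 0.0269 0.0427] F [ 0.5386  0.3404 -0.1605] w 0.996
clamped t 3.6 ee [0.4768 0.0266 0.0434] F [0.0831 0.2795 5.8819] w 0.694
lift t 4.3 ee [0.4747 0.0267 0.1988] F [-0.0563  0.2725 -0.4575] w 0.695
```

```bash
python3 - <<'E'
from r import *
place(tray(.08),95.1,.020)
o=snap(1)
for n in o:
    A=cloud(o[n])
    pcs(A,zone(A,.41,.50,-.12,-.0,.042,.052),"tape")
    pcs(A,zone(A,.48,.55,.07,.15,.06,.07),"spool")
    pcs(A,zone(A,.42,.7,.25,.44,.055,.07),"carton")
    pcs(A,zone(A,.40,.55,-.45,-.25,.061,.07),"grip")
E
```

```text
low t 6.7 ee [0.5756 0.3435 0.0211] F [ 0.0215  0.8611 -0.7829] w 0.701
open t 7.0 ee [0.5749 0.3438 0.0205] F [-0.5361  0.4463  0.2074] w 0.995
tape 154 c [ 0.4526 -0.0675] med [ 0.4506 -0.0694  0.0459] sz [0.0598 0.0574] ang 2.4
spool 64 c [0.5164 0.1073] med [0.5159 0.1063 0.0641] sz [0.0362 0.037 ] ang 62.1
carton 176 c [0.5735 0.34  ] med [0.5699 0.3373 0.062 ] sz [0.0644 0.0626] ang 8.0
grip 45 c [ 0.457  -0.3587] med [ 0.4565 -0.3598  0.0672] sz [0.0383 0.0137] ang 3.3
tape 126 c [ 0.4467 -0.0619] med [ 0.4536 -0.0631  0.0477] sz [0.0584 0.0732] ang 81.6
spool 76 c [0.5189 0.1128] med [0.5206 0.1128 0.0655] sz [0.0391 0.0354] ang 0.6
carton 168 c [0.5707 0.3433] med [0.5643 0.3423 0.064 ] sz [0.0499 0.0632] ang 8.6
grip 25 c [ 0.4591 -0.3547] med [ 0.4556 -0.3541  0.0672] sz [0.0347 0.013 ] ang 4.0
```

View pics/top1.png

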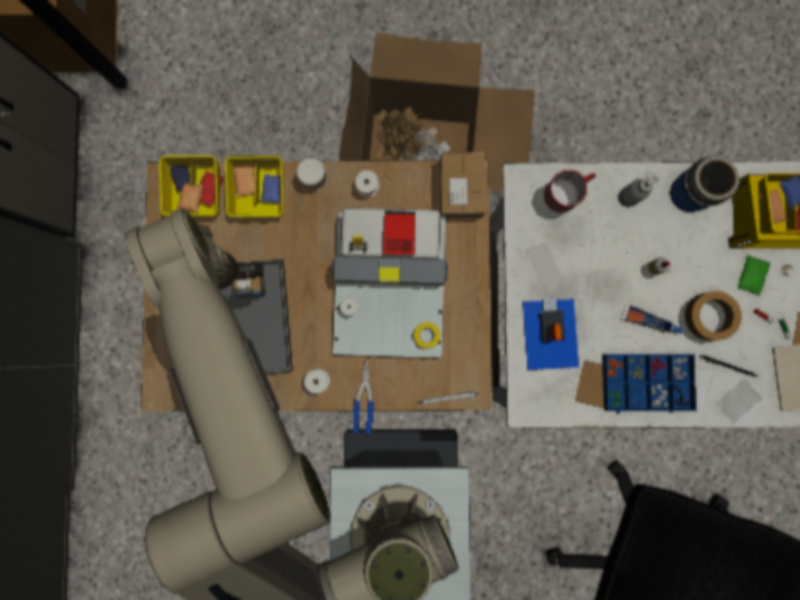

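The carton is in the tray, at about (250,285), and nothing was hidden behind it. The tape at (427,335) and the spool at (347,308) are unmoved. The spool is next.

```bash
python3 - <<'E'
from r import *
pick([.518,.110],88,.031)
place(tray(0,0),95.1,.008)
pick([.453,-.065],0,.027)
E
```

```text
down t 9.8 ee [0.5189 0.1105 0.0317] F [ 0.1752 -0.4999  0.5229] w 1.003
clamped t 10.4 ee [0.5186 0.1098 0.0321] F [-2.1346 -1.4345  5.9498] w 0.408
lift t 11.2 ee [0.5173 0.1099 0.1989] F [ 0.0895 -0.9946 -0.7233] w 0.405
low t 13.2 ee [0.4959 0.3362 0.0087] F [-0.4726  0.594  -0.5916] w 0.405
open t 13.8 ee [0.495  0.3366 0.0081] F [ 0.2071 -0.5758 -0.0508] w 1.002
down t 17.1 ee [ 0.4538 -0.0649  0.0277] F [0.1916 0.3937 0.1287] w 1.001
clamped t 17.5 ee [ 0.4539 -0.0653  0.0285] F [-1.6749  1.2662  7.8304] w 0.672
lift t 18.3 ee [ 0.4524 -0.0648  0.1991] F [-0.5838 -0.7752 -0.699 ] w 0.668
```

```bash
python3 - <<'E'
from r import *
place(tray(-.075),95.1,.006)
above([.459,-.2],90,.25)
o=snap(2)
for n in o:
    A=cloud(o[n])
    pcs(A,zone(A,.40,.56,-.46,-.25,.061,.07),"grip")
    pcs(A,zone(A,.40,.56,-.46,-.25,.016,.024),"foot")
crop(o["top"],120,120,300,260,"pics/t3.png")
E
```

```text
low t 20.9 ee [0.4213 0.3301 0.007 ] F [-0.8157  0.5414  0.3431] w 0.669
open t 21.3 ee [0.4205 0.33   0.0064] F [-0.1699 -0.4304  0.0607] w 0.999
grip 46 c [ 0.4565 -0.3587] med [ 0.4555 -0.3597  0.0663] sz [0.037  0.0139] ang 3.3
foot 146 c [ 0.4716 -0.3578] med [ 0.4659 -0.3656  0.022 ] sz [0.0709 0.0495] ang 4.7
grip 0 c [0. 0.] med [nan nan nan] sz [0. 0.] ang 0.0
foot 0 c [0. 0.] med [nan nan nan] sz [0. 0.] ang 0.0
  return _methods._mean(a, axis=axis, dtype=dtype,
  ret = um.true_divide(
```

View pics/t3.png

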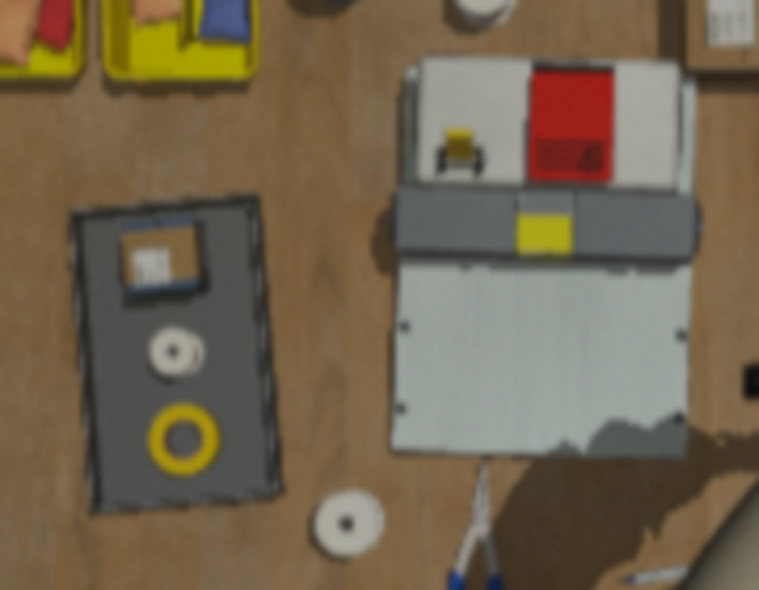

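View pics/scene2.png

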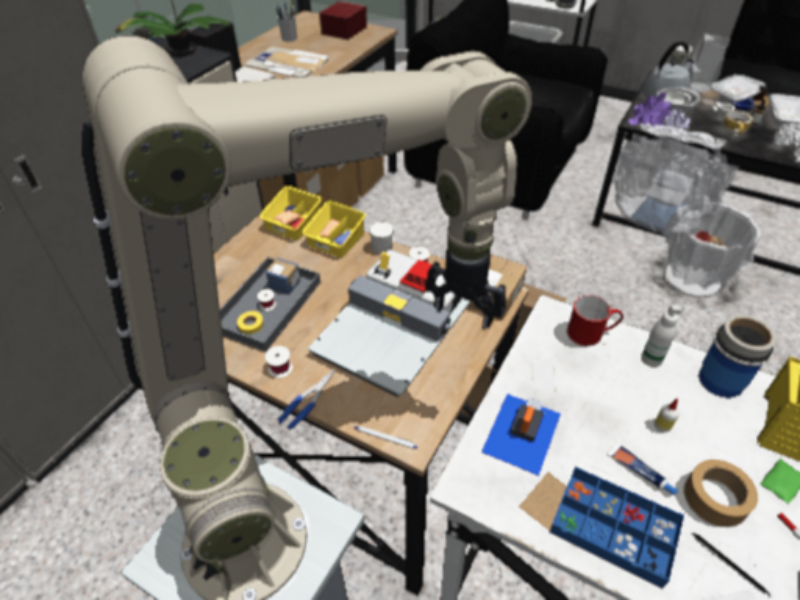

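Carton (285,275), spool (266,299) and tape (249,321) are all in the tray and the table is clear. The gauge at (527,420) is unmoved. Now I pick it up.

```bash
python3 - <<'E'
from r import *
p=[.4575,-.357]
R=above(p,94,.2)
manip.line_to([*p,.030],vel=.2);st("down");manip.clamp();st("cl")
print("tool z dir",Ro.from_rotvec(manip.read_ee_rot()).as_matrix()[:,2])
manip.line_to([*p,.17],vel=.2);st("lift")
m=np.array([.572,.0195]);d=np.array([.9995,-.03]);s=m-.107*d
R,q=best([*s,.17],88.3); print(q)
manip.move_to([*s,.17],list(R));st("over")
manip.line_to([*s,.075],vel=.2);st("low")
snap(3); c=camera("scene"); crop(c,180,140,330,260,"pics/s4.png")
E
```

```text
down t 25.8 ee [ 0.4585 -0.3573  0.0315] F [0.0014 0.0568 0.2023] w 0.998
cl t 26.5 ee [ 0.4576 -0.3571  0.0302] F [-0.7237  0.1949  2.3266] w 0.156
tool z dir [-0.0697  0.9976 -0.0003]
lift t 27.3 ee [ 0.4569 -0.3564  0.1687] F [-0.0876  0.4353 -1.4621] w 0.158
[-0.1239  0.1327 -0.3387  1.0994  0.     -0.0942]
over t 28.7 ee [0.4655 0.022  0.1699] F [-0.0997 -0.9072 -1.673 ] w 0.156
low t 29.4 ee [0.4656 0.0221 0.0754] F [-0.3017 -0.86   -1.1823] w 0.158
```

View pics/s4.png

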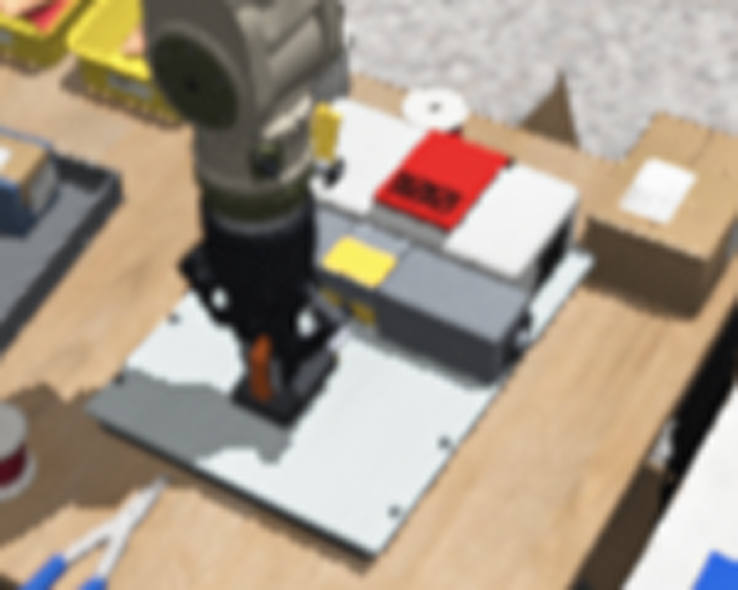

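```bash
python3 - <<'E'
from r import *
m=np.array([.572,.0195]);d=np.array([.9995,-.03]);s=m-.107*d
manip.line_to([*s,.061],vel=.1);manip.wait(.3);f0=np.array(manip.read_ft_force());st("pre")
z=.061
while z>.050:
    z-=.001;manip.line_to([*s,z],vel=.03);manip.wait(.15);f=np.array(manip.read_ft_force())
    if f[2]-f0[2]>3: break
st("touch %.4f"%z)
z+=.0012;manip.line_to([*s,z],vel=.03);manip.wait(.2);st("z %.4f"%z)
f0=np.array(manip.read_ft_force())
x=-.107
manip.line_to([*(m-.07*d),z],vel=.06);manip.wait(.2);st("part in");
x=-.07
while x<-.042:
    x+=.0015;manip.line_to([*(m+x*d),z],vel=.04);manip.wait(.1);f=np.array(manip.read_ft_force())-f0
    if f[0]<-6: break
manip.wait(.3);st("end %.4f"%x);print(f)
o=snap(5);crop(o["scene"],180,140,330,260,"pics/s6.png");crop(o["top"],200,130,300,240,"pics/t6.png")
E
```

```text
pre t 30.1 ee [0.4654 0.0227 0.0614] F [ 0.2721  0.7882 -2.5996] w 0.154
touch 0.0560 t 32.1 ee [0.4652 0.0227 0.0562] F [0.2267 0.4543 2.1471] w 0.16
z 0.0572 t 32.5 ee [0.4649 0.0227 0.057 ] F [ 0.1035 -0.8819 -1.7925] w 0.157
part in t 33.5 ee [0.5016 0.0216 0.0572] F [ 0.4224  0.1442 -1.7471] w 0.16
end -0.0505 t 38.4 ee [0.5196 0.0212 0.0567] F [-5.019   0.6127  0.3113] w 0.154
[-6.4273  1.1249  1.8528]
```

View pics/s6.png

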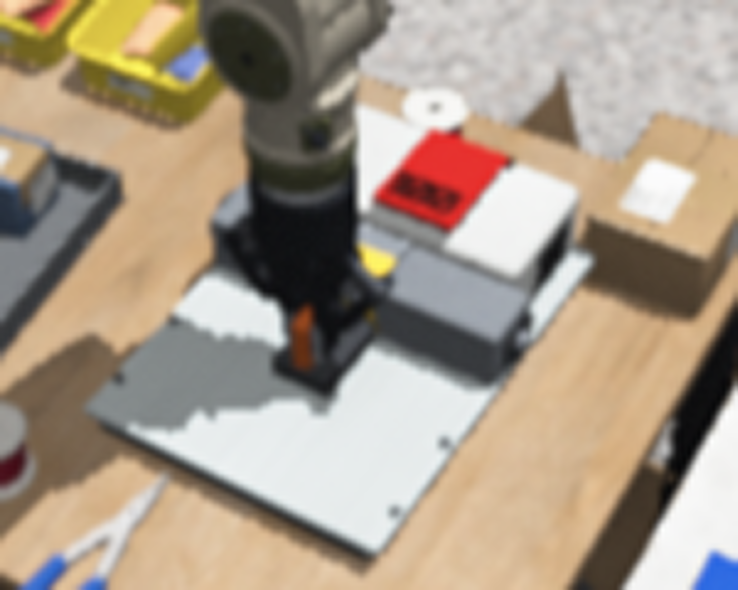

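The contact came at −50.5 mm against an expected −50, so the shoulder is at the guard. I press a little more to seat it, then pull straight out and return the gauge to the mat.

```bash
python3 - <<'E'
from r import *
m=np.array([.572,.0195]);d=np.array([.9995,-.03]);z=.0572
x=-.0505
for k in range(5):
    x+=.001;manip.line_to([*(m+x*d),z],vel=.03);manip.wait(.2)
    if manip.read_ft_force()[0]<-11: break
manip.wait(.4);st("pressed %.4f"%x)
manip.line_to([*(m-.107*d),z],vel=.08)
manip.line_to([*(m-.107*d),.17],vel=.2);st("up")
p=[.4575,-.357]
R,q=best([*p,.17],94);manip.move_to([*p,.17],list(R));
manip.line_to([*p,.045],vel=.2);manip.wait(.3);f0=manip.read_ft_force()[2];st("pre")
zz=.034
while zz>.024:
    manip.line_to([*p,zz],vel=.03);manip.wait(.15)
    if manip.read_ft_force()[2]-f0>2.5: break
    zz-=.001
st("down %.4f"%zz)
manip.open_gripper();manip.wait(.2);manip.line_to([*p,.2],vel=.2);st("free")
above([.45,0.03],90,.28)
o=snap(7)
crop(o["scene"],290,230,370,310,"pics/s8.png")
for n in o:
    A=cloud(o[n])
    pcs(A,zone(A,.40,.56,-.46,-.25,.061,.07),"grip")
    pcs(A,zone(A,.40,.56,-.46,-.25,.016,.024),"foot")
E
```

```text
pressed -0.0485 t 39.8 ee [0.5196 0.0212 0.0566] F [-11.5731   0.2974   4.9965] w 0.154
up t 41.4 ee [0.4648 0.0227 0.1692] F [ 0.033   0.4251 -1.7784] w 0.157
pre t 43.9 ee [ 0.458  -0.3576  0.0461] F [ 0.486  -0.2031 -2.6874] w 0.158
down 0.0300 t 46.1 ee [ 0.4577 -0.3572  0.0302] F [ 0.3645 -0.1144  1.4423] w 0.155
free t 48.0 ee [ 0.457  -0.3565  0.1988] F [ 0.3201  1.0515 -0.1642] w 1.002
grip 49 c [ 0.4451 -0.3972] med [ 0.443  -0.3977  0.0667] sz [0.0378 0.0134] ang 13.3
foot 157 c [ 0.4598 -0.3941] med [ 0.4553 -0.3904  0.0219] sz [0.0705 0.0502] ang 15.0
grip 32 c [ 0.45   -0.3922] med [ 0.4519 -0.3908  0.0669] sz [0.0342 0.0154] ang 12.1
foot 105 c [ 0.4823 -0.3688] med [ 0.4707 -0.3801  0.0209] sz [0.139  0.0764] ang 48.3
```

View pics/s8.png

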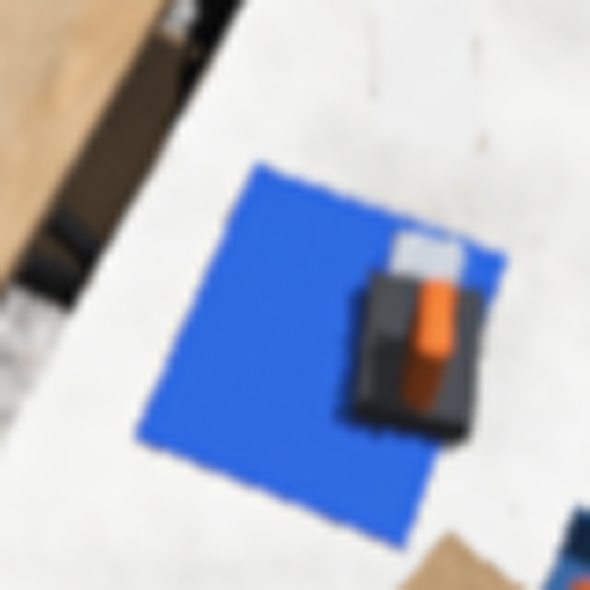

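View pics/top7.png

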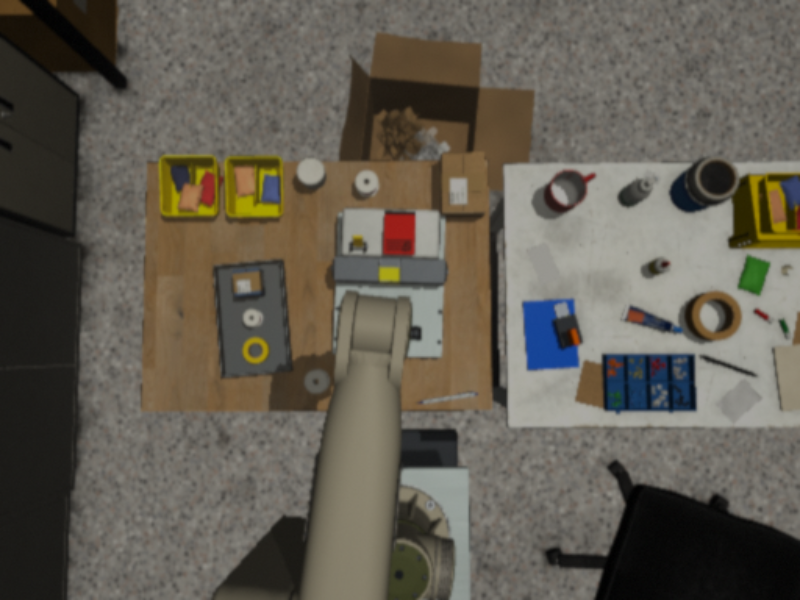

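The gauge was knocked about 4 cm aside after I let it go. It is now at (.4475,−.395) with yaw of about 13°, and its foot overhangs the mat's right edge. I'll re-lay it.

```bash
python3 - <<'E'
from r import *
p=[.4475,-.3947]
above(p,103,.2)
manip.line_to([*p,.0305],vel=.15);st("down");manip.clamp();st("cl")
manip.line_to([*p,.10],vel=.2);st("lift")
p=[.45,-.352]
R,q=best([*p,.10],94);manip.move_to([*p,.10],list(R));
manip.line_to([*p,.045],vel=.2);manip.wait(.3);f0=manip.read_ft_force()[2]
zz=.034
while zz>.024:
    manip.line_to([*p,zz],vel=.03);manip.wait(.15)
    if manip.read_ft_force()[2]-f0>2.5: break
    zz-=.001
st("down %.4f"%zz)
manip.open_gripper();manip.wait(.2);manip.line_to([*p,.2],vel=.2);st("free")
above([.45,0.03],90,.28)
o=snap(9)
crop(o["scene"],290,230,370,310,"pics/s10.png")
for n in o:
    A=cloud(o[n])
    pcs(A,zone(A,.40,.56,-.46,-.25,.061,.07),"grip")
    pcs(A,zone(A,.40,.56,-.46,-.25,.016,.024),"foot")
E
```

```text
down t 52.5 ee [ 0.4481 -0.3952  0.0315] F [-0.219  -0.3543  0.6605] w 0.996
cl t 53.1 ee [ 0.4476 -0.3948  0.0307] F [-0.4265  0.7573  2.33  ] w 0.156
lift t 53.6 ee [ 0.4474 -0.3946  0.0995] F [ 0.0929  0.2876 -0.4159] w 0.154
down 0.0300 t 56.9 ee [ 0.4501 -0.3522  0.0307] F [-2.1074  1.4788  5.9918] w 0.156
free t 58.8 ee [ 0.4495 -0.3515  0.1989] F [-0.7008  0.1006 -0.564 ] w 1.001
grip 46 c [ 0.4477 -0.3548] med [ 0.445  -0.3551  0.0673] sz [0.0372 0.0137] ang 3.7
foot 168 c [ 0.4624 -0.3536] med [ 0.4565 -0.3589  0.0219] sz [0.073  0.0497] ang 3.5
grip 30 c [ 0.452  -0.3499] med [ 0.4503 -0.3495  0.0658] sz [0.0145 0.0351] ang 88.6
foot 108 c [ 0.475  -0.3448] med [ 0.4728 -0.3409  0.0211] sz [0.0967 0.0648] ang 21.1
```

View pics/s10.png

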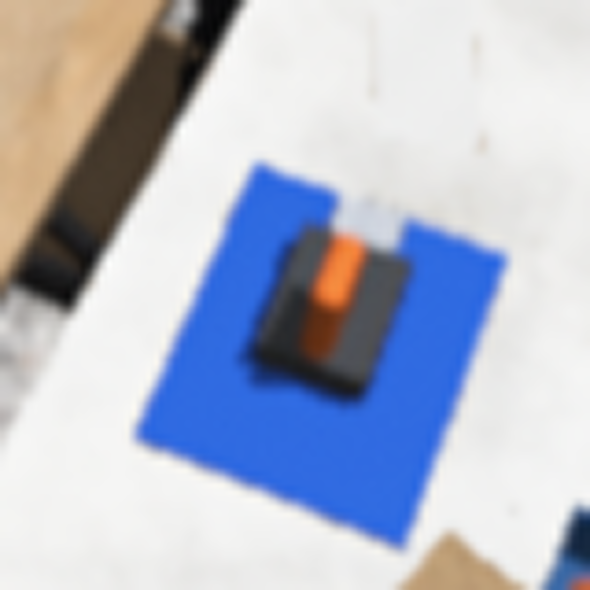

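The gauge stands upright, its foot fully on the mat at crop (330,310), and it is aligned. Now the lever: I go behind it with closed fingers and push toward −x, with force feedback.

```bash
cat > lev.py <<'E'
from r import *
d=np.array([.9995,-.03]);pv=np.array([.6415,.087])
def sweep(a,b,z,step,lim,sgn,f0):
    x=a
    while (b-x)*sgn>1e-6:
        x+=sgn*step;manip.line_to([*(pv+x*d),z],vel=.05);manip.wait(.08);f=np.array(manip.read_ft_force())-f0
        if -sgn*f[0]>lim: print("limit",f);break
    manip.wait(.2);st("x %.4f"%x);return x
E
python3 - <<'E'
from lev import *
manip.clamp()
z=.134
s=pv+.053*d
above(s,88.3,.22)
manip.line_to([*s,z],vel=.15);manip.wait(.3);f0=np.array(manip.read_ft_force());st("behind")
manip.line_to([*(pv+.036*d),z],vel=.05)
x=sweep(.036,-.012,z,.002,9,-1,f0)
manip.line_to([*(pv+(x+.03)*d),z],vel=.15);manip.line_to([*(pv+(x+.03)*d),.22],vel=.2)
above([.45,.1],88.3,.28)
o=snap(11);crop(o["scene"],210,150,310,230,"pics/s12.png");crop(o["top"],205,125,295,195,"pics/t12.png")
for n in o:
    A=cloud(o[n]);p=A[zone(A,.58,.7,.06,.115,.11,.16)];print(n,p.min(0),p.max(0),np.median(p,0))
E
```

```text
behind t 63.1 ee [0.695  0.0854 0.135 ] F [ 0.3362 -0.9674  0.191 ] w -0.006
limit [10.3929  0.6631 -1.4501]
x -0.0000 t 69.8 ee [0.6456 0.0868 0.1356] F [11.7902 -0.614  -0.914 ] w 0.0
scene [0.623  0.0647 0.1103] [0.6544 0.0988 0.1452] [0.6313 0.0808 0.1311]
top [0.6272 0.0714 0.1122] [0.6592 0.1095 0.1534] [0.6426 0.0904 0.1238]
```

View pics/s12.png

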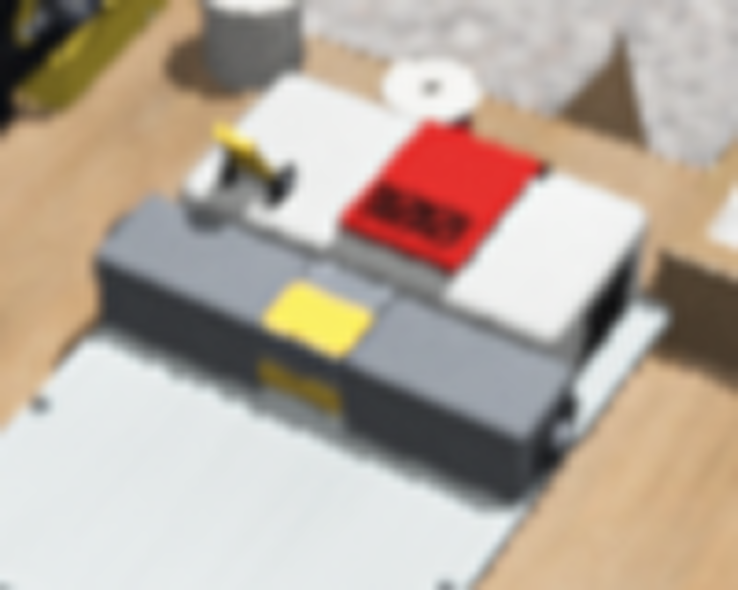

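View pics/t12.png

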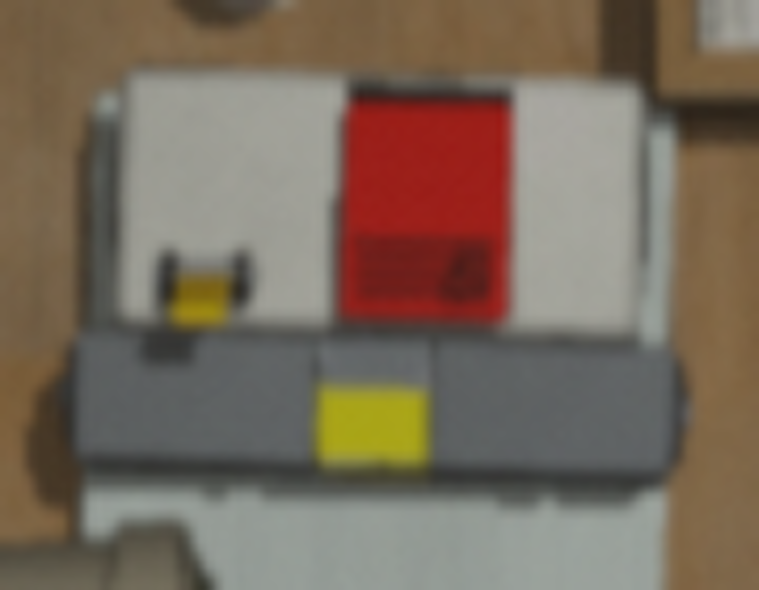

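The lever now leans fully forward: its yellow tip is at crop (235,140), the stop took 12 N, and the tip sits symmetrically opposite its start position. Now the paddle, red at (440,190), pressed near its front edge.

```bash
python3 - <<'E'
from r import *
s=np.array([.6405,-.003])
above(s,88.3,.2)
manip.line_to([*s,.128],vel=.15);manip.wait(.3);f0=np.array(manip.read_ft_force());st("pre")
z=.128;L=[]
while z>.096:
    z-=.001;manip.line_to([*s,z],vel=.04);manip.wait(.05);f=manip.read_ft_force()[2]-f0[2];L.append((round(z,3),round(f,1)))
    if f>11: break
t0=manip.read_time_s();st("bottom")
manip.wait(.9);o=camera("scene");st("hold");manip.wait(.85);st("hold2")
manip.line_to([*s,.14],vel=.2);print(manip.read_time_s()-t0);print(L)
manip.line_to([*s,.2],vel=.2)
crop(o,210,130,320,230,"pics/s13.png")
E
```

```text
pre t 73.6 ee [ 0.6411 -0.0031  0.129 ] F [-0.4218 -0.3927 -0.2165] w -0.001
bottom t 81.1 ee [ 0.6405 -0.003   0.1049] F [-7.5237  1.0346 14.0694] w -0.001
hold t 82.1 ee [ 0.6405 -0.003   0.1049] F [-5.9965 -0.3107 13.3078] w -0.001
hold2 t 82.9 ee [ 0.6405 -0.003   0.105 ] F [-7.1366  0.0833 13.8014] w -0.007
2.1333000000000055
[(0.127, np.float64(-1.1)), (0.126, np.float64(-0.5)), (0.125, np.float64(0.0)), (0.124, np.float64(-0.4)), (0.123, np.float64(0.5)), (0.122, np.float64(0.2)), (0.121, np.float64(0.5)), (0.12, np.float64(-0.1)), (0.119, np.float64(0.6)), (0.118, np.float64(-0.7)), (0.117, np.float64(1.3)), (0.116, np.float64(0.3)), (0.115, np.float64(1.1)), (0.114, np.float64(0.9)), (0.113, np.float64(1.7)), (0.112, np.float64(1.7)), (0.111, np.float64(1.9)), (0.11, np.float64(3.3)), (0.109, np.float64(1.8)), (0.108, np.float64(2.7)), (0.107, np.float64(2.8)), (0.106, np.float64(4.5)), (0.105, np.float64(5.2)), (0.104, np.float64(9.8)), (0.103, np.float64(14.3))]
```

View pics/s13.png

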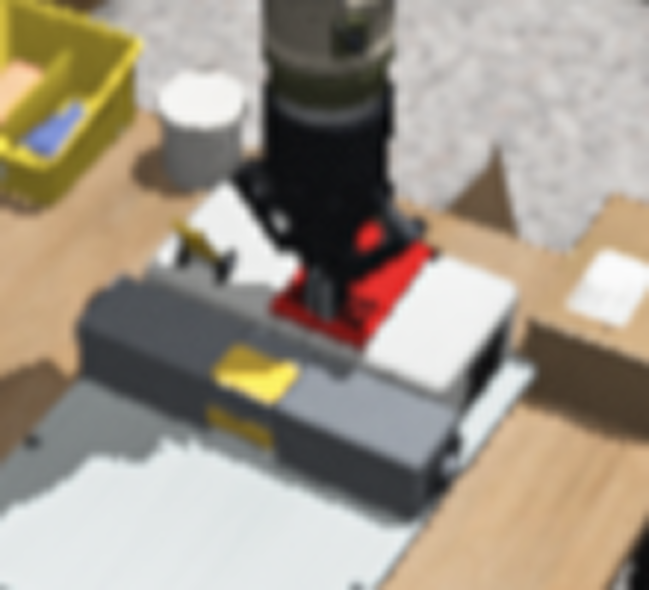

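The force profile climbs slowly to about 5 N, then rises hard at z≈.105, so the paddle reached its stop. It was held for about 2.1 s with the lever still forward. Now I flip the lever back.

```bash
python3 - <<'E'
from lev import *
z=.134
s=pv-.048*d
above(s,88.3,.22)
manip.line_to([*s,z],vel=.15);manip.wait(.3);f0=np.array(manip.read_ft_force());st("front")
manip.line_to([*(pv-.028*d),z],vel=.05)
x=sweep(-.028,.03,z,.002,9,1,f0)
manip.line_to([*(pv+(x-.03)*d),z],vel=.15);manip.line_to([*(pv+(x-.03)*d),.22],vel=.2)
manip.move_to([.35,.15,.3],list(best([.35,.15,.3],88.3)[0]))
o=snap(14);crop(o["scene"],210,150,310,230,"pics/s15.png")
for n in o:
    A=cloud(o[n]);p=A[zone(A,.58,.7,.06,.115,.11,.16)];print(n,p.min(0),p.max(0),np.median(p,0))
    pcs(A,zone(A,.40,.56,-.46,-.25,.061,.07),"grip")
    p=A[zone(A,.6,.73,-.05,.05,.103,.13)]; print("paddle",np.median(p,0))
st()
E
```

```text
front t 85.2 ee [0.5941 0.0885 0.1349] F [-0.0852  0.0352 -0.8074] w -0.003
limit [-9.9701  0.231   5.0787]
x 0.0120 t 92.7 ee [0.6513 0.0867 0.1339] F [-9.4538 -0.767   3.9479] w 0.006
scene [0.6357 0.0677 0.1101] [0.6675 0.1018 0.1482] [0.656  0.0838 0.1255]
grip 44 c [ 0.4467 -0.3548] med [ 0.4457 -0.3545  0.0665] sz [0.0354 0.0134] ang 3.7
paddle [ 0.6679 -0.0078  0.1124]
top [0.6382 0.0712 0.111 ] [0.6732 0.1096 0.1522] [0.6564 0.0906 0.1209]
grip 36 c [ 0.4523 -0.3496] med [ 0.4521 -0.3492  0.0662] sz [0.0349 0.0139] ang 3.3
paddle [ 0.6761 -0.0009  0.1143]
 t 94.8 ee [0.3511 0.1499 0.2994] F [-0.3745 -0.1316 -1.022 ] w -0.0
```

View pics/s15.png

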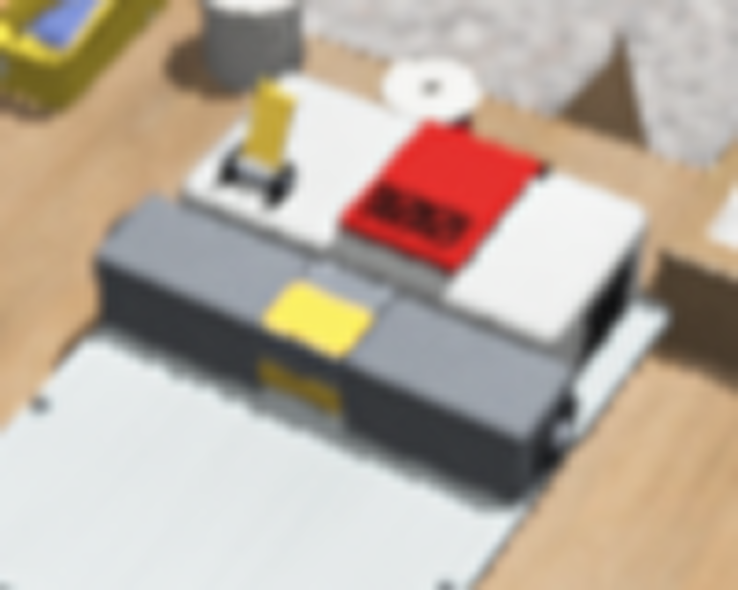

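View pics/top14.png

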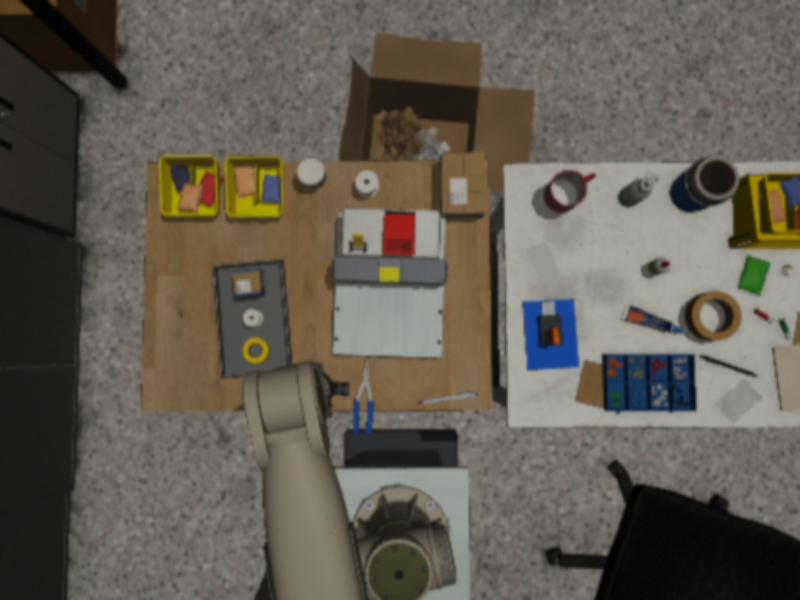

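View pics/scene14.png

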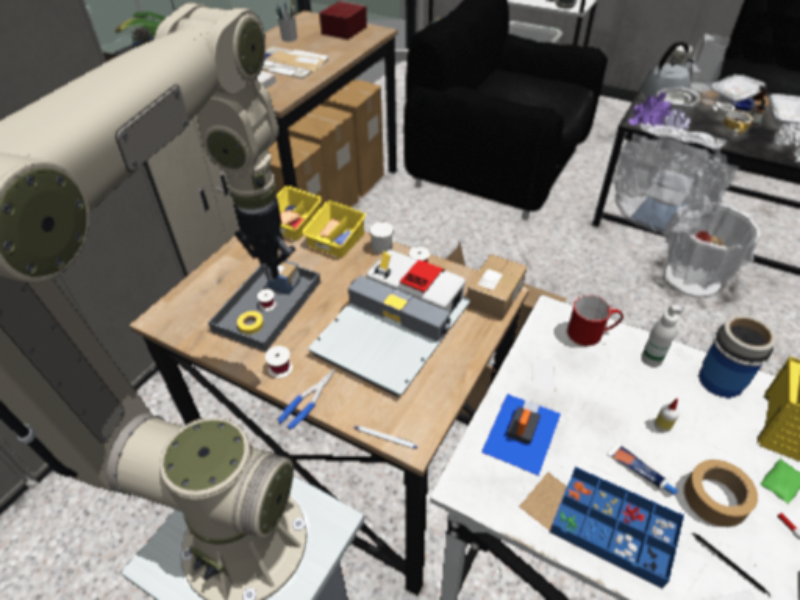

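```bash
python3 - <<'E'
from r import *
for i in(0,11,14):
  for n,roi in(("top",(215,135,240,168)),("scene",(235,155,262,178))):
    c=dict(np.load(f"{n}{i}.npz"))
    print(i,n,[(b[0],b[1]) for b in blobs(c,(18,110,50),(35,255,255),6,roi)])
E
```

```text
0 top [(array([228.6 , 153.85]), array([226, 151,   6,   7,  40], dtype=int32))]
0 scene [(array([245.5417, 166.2083]), array([243, 161,   6,  11,  48], dtype=int32))]
11 top [(array([228.0976, 160.4634]), array([225, 158,   8,   6,  41], dtype=int32))]
11 scene [(array([242.087 , 169.8696]), array([239, 166,   8,   8,  23], dtype=int32))]
14 top [(array([228.6087, 153.3043]), array([226, 150,   7,   8,  46], dtype=int32))]
14 scene [(array([245.8367, 166.2245]), array([243, 161,   7,  11,  49], dtype=int32))]
```

The lever is back where it started, to within half a pixel. Handing in.

```bash
python3 - <<'E'
from r import *
manip.job_done();st()
E
```

```text
the job is handed in; nothing more can be done
the job is handed in; nothing more can be done
```

The sander is ready and I handed the job in after about 95 s on the robot's clock; no verdict was reported.

- **Clearing:** The carton, the small red spool and the yellow tape are in the grey tray. There were no batteries on the table, and the last pictures show it empty.
- **Gauge:** I slid the blade straight into the gap until the shoulder met the guard, at about −50 mm as expected, then pressed it to about 11.6 N. After I laid it back, it was found knocked about 4 cm aside, with its foot over the mat's edge. I laid it again, and the last check shows it upright, with its foot fully on the mat. The blade tip overhangs the mat's front edge slightly, as it did at the start.
- **Switch test:** The lever went forward to its stop at about 12 N. I then held the paddle against its stop for about 2.1 s at about 14 N and let go. The lever then went back to its rear stop, where its image position matches the start to about half a pixel. The paddle is up again.
- **Disagreement:** The two cameras differed by 4 to 6 mm sideways, so I used averages and confirmed contacts by force.

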